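# Couple the test gauge to the bench air manifold

## Robot

A 6-joint arm with a two-finger parallel gripper is mounted at the origin on the work surface. World frame = base frame: x ahead of the robot, y to its left, z up, the work surface at z = 0. Lengths are in mm, angles in degrees, forces in N, time in s.
With the tool pointing down it reaches from about 300 to 875 mm from the base axis. Payload 6.4 kg.
Tool frame: the origin (TCP) lies midway between the tips of the shut fingers; the grasp point (between the pads) lies r.grip_point_offset behind it (r.grip_point_offset is the distance from the TCP to the grasp point, in mm); x points along the fingers, y is the direction in which the jaws open and shut, and the axes are right-handed (so a half turn about x gives the same grasp; the last joint's range is limited). The gripper opens to 85 mm and grips with 20 to 120 N. Pads are 22 mm wide; open, the fingers measure 114 mm over their backs; the gripper's body (76 mm by 85 mm) begins 54 mm behind the grasp point. The pads swing forward as they close: fully open they stand 13 mm farther back than shut.
Start: joints at [-83.325, 10.359, 92.074, -0, 77.567, -11.82], TCP at [182.42, -545.311, 231.288] pointing down, gripper open.
Joint ranges: [-171.53, 171.53], [-51.25, 118.39], [17.06, 147.69], [-65.23, 245.23], [0, 150.52], [-178.68, 178.68]. Speed limits (degrees/s): [147.25, 147.25, 172.46, 180, 180, 180].

## Interface

Orientations are given as [roll, pitch, yaw] about the fixed x, y, z axes, in that order (R = Rz(yaw) Ry(pitch) Rx(roll)).
In Python, from rig import status, camera, job, r gives the robot as it stands.
- The arm moves only by the tool drive_tool, never from a script. Its argument "deltas" is one flat list of numbers, 7 for each row, row after row: the turn, a rotation vector about the tool's x, y, z in rad, then the shift along the tool's x, y, z in mm, then the gripper's target within -1 to 1 (fully open at 1, half-way at 0, shut at -1). In form: [ax, ay, az, x, y, z, hand, ax, ay, az, x, y, z, hand, ...]. A call has 1 to 10 rows; each row is the pose to reach, as a shift and turn from the pose commanded when the call began, along the tool's axes at that moment; what a row does not reach only later rows make up. A row lasts 1/12 s, in which the tool goes at most 41.7 mm and 7.16 degrees, less where a joint would pass 70% of its speed; a pose out of reach is approached as far as the arm can. A call with a gripper value outside its range is refused whole. The fingers move at their own pace and stop on an object; the grip force is fixed at half the most. Time passes only in rows, so rows that repeat a pose let the fingers close. It gives the time, the measured TCP pose, the force and the opening at its end, in the units of the state.
- status.read_state(): the state, without advancing time (a new reading comes with each control period).
- camera(name): name is "scene" or "top" or "wrist"; returns a dict with "image" (480x640x3 uint8, blue, green, red), "fovy" (degrees; the focal length in pixels is half the picture's height over the tangent of half this angle, whatever the lens; pixels are square), "cx", "cy" (the principal point, pixels), "cam_to_world" (4x4, takes a point from camera to world coordinates); the wrist camera has in their place "mount" (4x4, takes a point from camera to tool coordinates, whose origin is the TCP and whose axes are the tool frame's). Camera axes: x right, y down, z forward; pixel columns grow to the right and rows downward; lengths in mm; the calibration is good to about 2 mm. A picture is of the moment at which its call begins: read the wrist's pose just before it. There is no depth.
- job.hand_in(): hands the job in, once; it reports no verdict.
The state is a dict: "time": time; "qpos": joint angles; "qvel": joint speeds; "effort": joint torques, N m; "eef_pos": TCP position; "eef_rot": TCP orientation; "ft_force": force on the tool from outside, world axes, zero at the start; "ft_torque": the same for the moment, N m; "finger_gap": finger opening in mm.
Only numpy, scipy, OpenCV 4.12 (cv2) and the standard library are available. Lean on these libraries where they do the work, as an engineer would, in place of code of your own. Each camera call takes 0.05 s, during which the arm holds its last target.

## Task

Connect the pressure test gauge to the air coupler on the bench. First pull the coupler's sleeve all the way down until it stays back by itself and let go of it; then take the gauge from its wooden rest, dip the nose of its plug well down into the small oil pot, and press the plug fully home in the coupler so that the sleeve springs up again and locks it. Let go of the gauge, leave the oil pot standing, and do not disturb the spray can, the wrench or the bearing ring.

Things in the scene. Friction and masses are not known exactly. Their poses are not given: they have to be found in the camera images.
- coupler_mouth (a point): Centre of the coupler's open mouth, on its top face, 120 mm above the bench. The coupler is a steel quick coupling standing upright (axis vertical) on the middle of the manifold; its head is 36 mm across and 6.5 mm tall, its bore 25 mm wide. With the sleeve up, four locking jaws 12 mm below the mouth narrow the bore to 16 mm and the plug cannot go in.
- coupler_seat (a point): Where the plug's tip comes when fully home: on the coupler's axis, 28 mm below the mouth; the brass shoulder then rests on the head. On the way down the plug pushes back a brass valve disc (10 mm below the mouth while the sleeve is latched), about 5 N; 15 N is enough to press it home. In the last 1.5 mm the jaws snap into the plug's groove, the sleeve springs up and the plug is locked.
- sleeve_grip (a point): Centre of the coupler's sleeve, on the coupler's axis, half-way up the sleeve; it moves with the sleeve. The sleeve is a knurled steel ring round the coupler, 44 mm diameter, 28 mm tall; when up, its top is 8 mm below the mouth, its underside 84 mm above the bench. Below it 23 mm of free height down to a brass hexagon 38 mm across, and 39 mm beside that to the block.
- sleeve (a joint): How far the sleeve is pulled down, in m: 0 is fully up (forward), 0.015 the lower stop. Its spring pulls up with 3 N at 0 and 10.5 N at the stop. Pulled to the stop and let go it comes back to about 0.0075 and stays latched there until a plug is pressed home. Pulled less than about 0.008 it does not latch and springs back to 0.
- manifold: Aluminium block fixed on the bench, 70 x 170 mm (its x, y), 45 mm high, on a 100 x 200 mm plate, with two brass blanking plugs 53 mm high at y = -60 and +60 mm and a thin pipe 31 mm high beyond its +x face. Origin on the bench under the coupler's axis, z up. Its place and yaw change.
- gauge_grip (a point): Centre of the gauge's round steel dial case, half-way up the case and on the gauge's axis: 44 mm diameter, 28 mm tall, axis vertical, dial on top. To be grasped here from above, at any yaw. 70 mm above the tip of the plug. The gauge weighs about 0.2 to 0.4 kg.
- gauge: The gauge; origin at the tip of its plug, the lowest point, z up its axis to the dial. From the tip up: nose 15 widening to 22 mm diameter over 3.5 mm, 22 mm collar to 8.5 mm, groove to 19 mm, 22 mm stem to 28 mm, brass shoulder 40 mm across to 40 mm, neck 18 mm across, dial case from 56 to 84 mm. At the start it stands loose in the rest, shoulder on the rest's top, tip 7 mm above the bench.
- rest: Wooden rest block fixed on the bench, 90 x 90 x 35 mm, with a 29 mm hole through its middle in which the gauge stands. Origin at the centre of its underside, z up. Changes place with the pot.
- pot_rim (a point): Centre of the mouth of the oil pot, at rim height, 42 mm above the bench. Small open aluminium pot standing loose, 64 mm across the rim, 56 mm at the foot, wall 3 mm, a grey oiled felt pad in the bottom whose top is 12 mm above the bench. Dipping means the plug's tip at least 12 mm below the rim, inside the pot, for a moment.
- can: Bystander: upright spray can, 66 mm diameter, 160 mm tall, origin at its underside.
- wrench: Bystander: steel wrench lying flat, about 190 mm long along its x, 8 mm thick.
- bearing: Bystander: steel bearing ring lying flat, 52 mm across, 16 mm high.
Mind the look-alikes: they are no part of the job. Leave any blue look-alike of the part that bears pot_rim alone.

How it is judged:
By the outcome, as a careful person would: the job done as asked, in the order asked, and still so for the second after the job is handed in, with the robot touching nothing.
It also fails if it takes over 58 s, if anything falls off the work surface, if the arm or the gripper's body presses on something with over 40 N, if the wrist force passes 120 N, or if a joint passes its speed limit or range.

## Working session

There is one attempt and no reset: what is moved stays moved. The work goes in short steps, Python scripts to look and compute and a tool call to move; the robot and the scene stay as the last step left them, time stands still between calls to the robot, and variables do not carry over. Pictures are saved under pics/ and viewed, and the job is handed in when it is done.

Besides the shell and the picture viewer there is one more tool, called after "Call:" as a command line: name --argument value ..., lists and objects as JSON in quotes. drive_tool: Moves the arm, as the interface text tells. Its arguments: {"type":"object","properties":{"deltas":{"type":"array","items":{"type":"number"}}},"required":["deltas"]}

```bash
ls; mkdir -p pics
python3 - <<'E'
from rig import status,camera,job,r
import cv2
print(status.read_state()); print(r.grip_point_offset)
for n in("scene","top","wrist"):
    c=camera(n); cv2.imwrite(f"pics/{n}0.png",c["image"]); print(n,{k:v for k,v in c.items() if k!="image"})
E
```

```text
pics
{'time': 0.0, 'qpos': array([-8.33263260e+01,  1.04026467e+01,  9.21291883e+01, -5.90473808e-04,
        7.75688851e+01, -1.18194439e+01]), 'qvel': array([ 0.01645384, -0.01495258,  0.0024842 ,  0.09455173, -0.08073072,
        0.00538253]), 'effort': array([-2.31405547e-04, -4.44874012e+01, -3.51338553e+01, -1.50296037e-04,
        8.97274003e-03,  7.40174642e-07]), 'eef_pos': array([ 182.34052668, -544.75376242,  230.39758578]), 'eef_rot': array([-101.49155211,   89.89927825,   97.00169339]), 'ft_force': array([-0.93971935, -0.6861068 , -0.3255579 ]), 'ft_torque': array([ 0.05260351,  0.00907878, -0.00261146]), 'finger_gap': 85.29230008979772}
18.700000000000003
scene {'fovy': 44.508051305028786, 'cx': 315.306240765662, 'cy': 229.98147418397812, 'cam_to_world': array([[ 3.90198599e-01,  7.77239691e-01, -4.93602589e-01,
         1.25373600e+03],
       [ 9.20661860e-01, -3.22807266e-01,  2.19493071e-01,
        -3.06941957e+02],
       [ 1.12602241e-02, -5.40086967e-01, -8.41533883e-01,
         1.21191005e+03],
       [ 0.00000000e+00,  0.00000000e+00,  0.00000000e+00,
       
[... 195 characters left out ...]
1e+02],
       [-9.99801900e-01, -9.30147801e-03, -1.75966789e-02,
         1.92296723e+01],
       [ 1.84084935e-02, -9.59335630e-02, -9.95217503e-01,
         1.39765113e+03],
       [ 0.00000000e+00,  0.00000000e+00,  0.00000000e+00,
         1.00000000e+00]])}
wrist {'fovy': 71.93381259725899, 'cx': 327.4535061714612, 'cy': 234.15665631199948, 'mount': array([[-9.52039000e-04, -2.58870219e-01,  9.65911644e-01,
        -1.42591823e+02],
       [ 9.99999533e-01, -4.04247826e-04,  8.77296426e-04,
         3.07463333e-01],
       [ 1.63361764e-04,  9.65912028e-01,  2.58870483e-01,
        -6.49390574e+01],
       [ 0.00000000e+00,  0.00000000e+00,  0.00000000e+00,
         1.00000000e+00]])}
```

View pics/scene0.png

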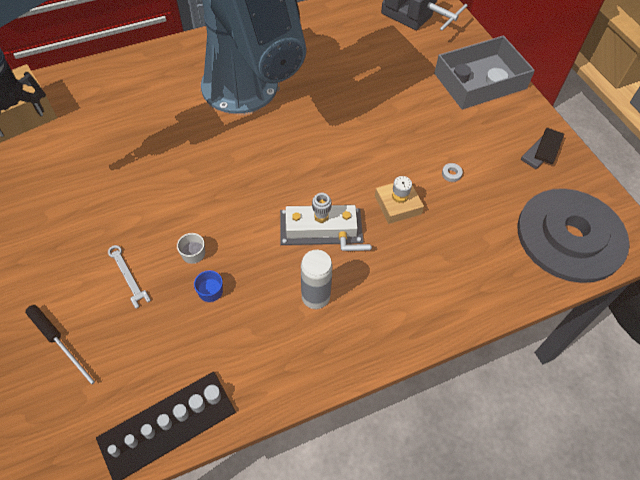

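View pics/top0.png

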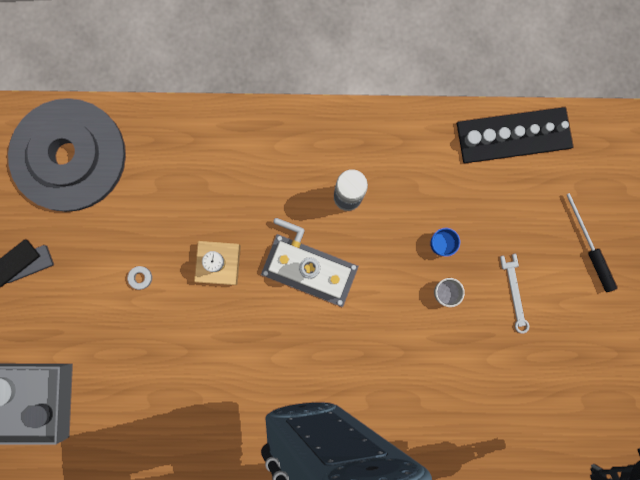

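View pics/wrist0.png

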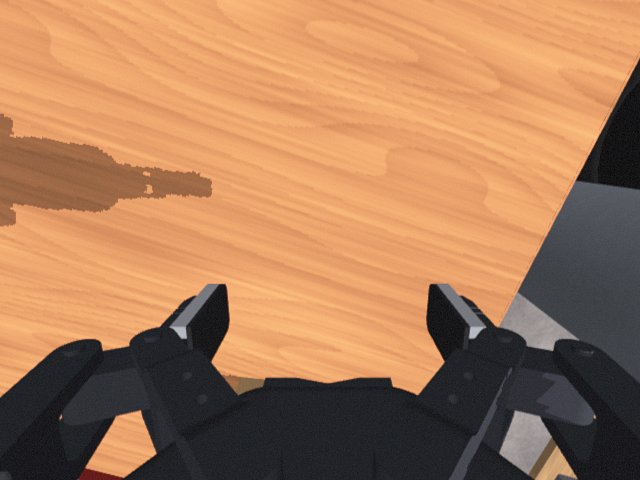

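```bash
cat > h.py <<'E'
import numpy as np, cv2
from scipy.spatial.transform import Rotation as R
from rig import status,camera,job,r
def toolT(s):
    T=np.eye(4); T[:3,:3]=R.from_euler('xyz',s['eef_rot'],degrees=True).as_matrix(); T[:3,3]=s['eef_pos']; return T
def cam(name):
    s=status.read_state(); c=camera(name)
    c['T']=c['cam_to_world'] if 'cam_to_world' in c else toolT(s)@c['mount']
    c['f']=240/np.tan(np.radians(c['fovy'])/2); c['s']=s; return c
def ray(c,u,v):
    d=c['T'][:3,:3]@np.array([(u-c['cx'])/c['f'],(v-c['cy'])/c['f'],1]); return c['T'][:3,3],d
def plane(c,u,v,z):
    o,d=ray(c,u,v); return o+d*(z-o[2])/d[2]
def proj(c,p):
    q=np.linalg.inv(c['T'])@np.append(p,1); return q[:2]/q[2]*c['f']+[c['cx'],c['cy']]
def two(c1,p1,c2,p2):
    o1,d1=ray(c1,*p1);o2,d2=ray(c2,*p2)
    t=np.linalg.lstsq(np.c_[d1,-d2],o2-o1,rcond=None)[0]
    a,b=o1+d1*t[0],o2+d2*t[1]; return (a+b)/2,np.linalg.norm(a-b)
E
python3 - <<'E'
import cv2,numpy as np
t=cv2.imread('pics/top0.png');s=cv2.imread('pics/scene0.png')
def cr(im,u,v,w=40,h=30): return cv2.resize(im[v-h:v+h,u-w:u+w],(400,300),interpolation=cv2.INTER_CUBIC)
cv2.imwrite('pics/c1.png',np.vstack([np.hstack([cr(t,212,262),cr(t,310,268)]),np.hstack([cr(s,402,190),cr(s,321,215)])]))
cv2.imwrite('pics/c2.png',np.vstack([np.hstack([cr(t,450,290),cr(t,445,242)]),np.hstack([cr(s,191,248),cr(s,208,286)])]))
E
```

```text
(no output)
```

View pics/c1.png

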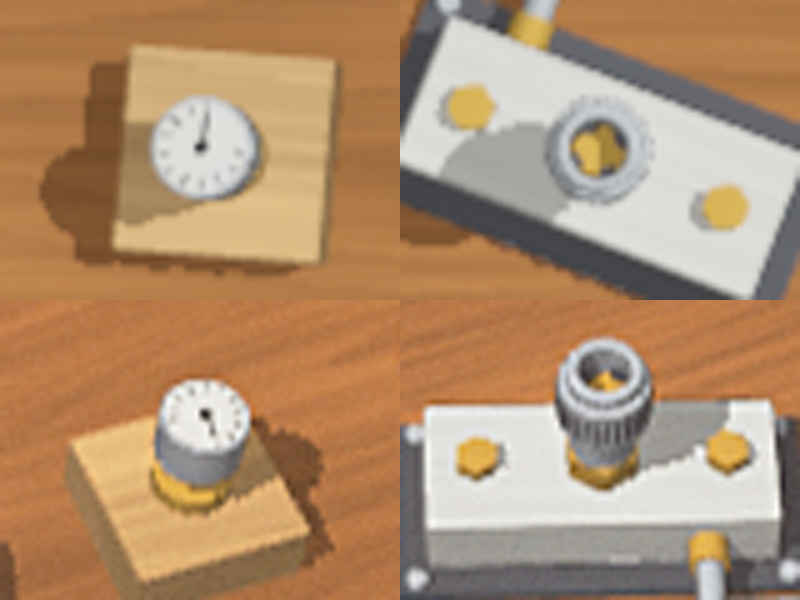

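View pics/c2.png

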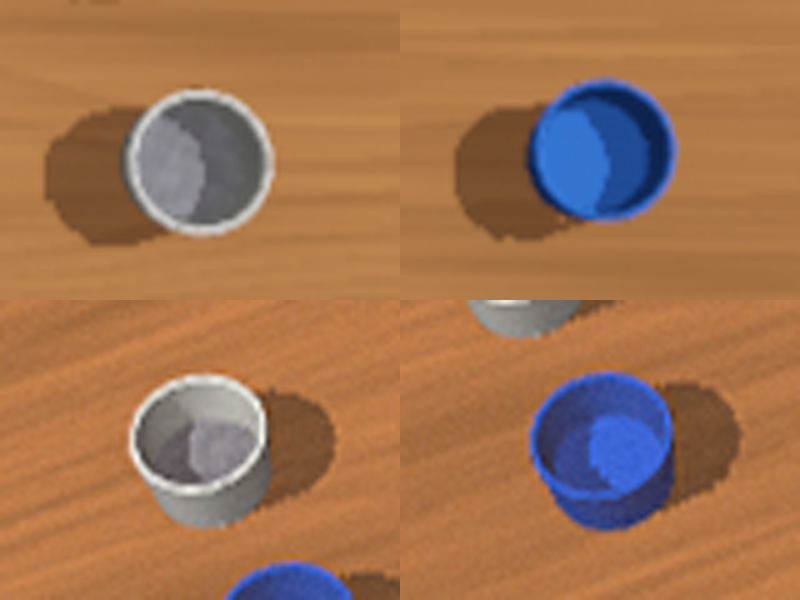

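Run:
```python
from h import *
t=cam('top');s=cam('scene')
for n,a,b,z in[('dial',(211.8,261),(402.8,182.4),91),('mouth',(309.4,267),(321.4,197.8),120),('pot',(449.4,292),(190.4,244.4),42)]:
    print(n,plane(t,*a,z).round(1),plane(s,*b,z).round(1),two(t,a,s,b))
for u,v in[(472-400,107),(726-400,207)]: print(plane(t,270+u/5-.4,238+v/5-.4,53).round(1))
print('can',plane(t,351,183,160), plane(s,316,260,160),'blue',plane(t,445,242,42),'pipe',plane(t,276,222,31))
st=status.read_state(); print(toolT(st).round(3), st['time'])
```

```text
dial [554.5 230.1  91. ] [551.9 232.4  91. ] (array([554.4704299 , 229.80635511,  95.39630724]), np.float64(0.963302542494655))
mouth [542.   22.9 120. ] [537.9  25.  120. ] (array([541.75437308,  23.04305409, 125.9663655 ]), np.float64(0.27220520724862146))
pot [ 493.7 -286.    42. ] [ 492.7 -285.8   42. ] (array([ 493.65440338, -285.7723553 ,   43.36734644]), np.float64(0.11128921616313983))
[562.7  78.9  53. ]
[519.9 -32.6  53. ]
can [712.21603871 -60.46485802 160.        ] [705.05223836 -59.9762393  160.        ] blue [ 604.37462324 -277.57649482   42.        ] pipe [646.83094983  98.81993611  31.        ]
[[-0.00000e+00  3.17000e-01 -9.48000e-01  1.82408e+02]
 [ 1.00000e-03 -9.48000e-01 -3.17000e-01 -5.45032e+02]
 [-1.00000e+00 -1.00000e-03 -0.00000e+00  2.30842e+02]
 [ 0.00000e+00  0.00000e+00  0.00000e+00  1.00000e+00]] 0.25
```

Call:
drive_tool --deltas '[0.1,0,0,-4,-25,-30,1,0.2,0,0,-8,-50,-61,1,0.3228,0,0,-12,-75,-92,1,0.3228,0,0,-16,-100,-123,1,0.3228,0,0,-19,-125,-154,1,0.3228,0,0,-19,-150,-184,1,0.3228,0,0,-19,-175,-215,1,0.3228,0,0,-19,-200,-246,1,0.3228,0,0,-19,-225,-276,1,0.3228,0,0,-19,-250,-307,1]'

```text
time: 1.08
eef_pos: [394.8, -209.1, 250.5]
eef_rot: [132.1, 90.0, -48.0]
ft_force: [1.1, -0.4, -0.4]
finger_gap: 85.4
```

Call:
drive_tool --deltas '[0,0,0,0,-33,-21,1,0,0,0,0,-66,-42,1,0,0,0,0,-99,-63,1,0,0,0,0,-132,-84,1,0,0,0,0,-165,-105,1,0,0,0,0,-198,-126,1,0,0,0,0,-222,-141,1,0,0,0,0,-234,-148,1,0,0,0,0,-234,-148,1]'

```text
time: 1.83
eef_pos: [542.9, 25.5, 250.0]
eef_rot: [-66.6, 90.0, 113.6]
ft_force: [0.0, -0.2, 0.1]
finger_gap: 85.2
```

Run:
```python
from h import *
c=cam('wrist'); cv2.imwrite('pics/w1.png',c['image']); s=c['s']
print(s['eef_pos'],s['time'],toolT(s).round(4)[:3,:3],s['qpos'].round(1))
print(proj(c,[542,23,120]),proj(c,[542,23,112]))
```

```text
[542.9429809   25.4999599  250.00472548] 1.8333 [[-2.0e-04  3.6e-03 -1.0e+00]
 [ 6.0e-04 -1.0e+00 -3.6e-03]
 [-1.0e+00 -6.0e-04  2.0e-04]] [-9.8  5.4 95.4  0.  79.2 79.9]
[329.70273358 226.18878984] [329.63895315 224.02573808]
```

View pics/w1.png

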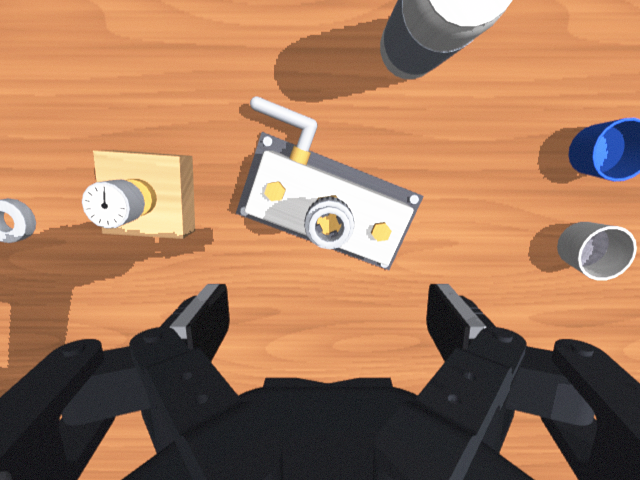

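Run:
```python
import cv2,numpy as np
t=cv2.imread('pics/w1.png')
def cr(u,v,w=40,h=30): return cv2.resize(t[v-h:v+h,u-w:u+w],(400,300),interpolation=cv2.INTER_CUBIC)
cv2.imwrite('pics/c3.png',np.vstack([np.hstack([cr(329,224),cr(110,200)]),np.hstack([cr(600,250),cr(329,224)])]))
```

```text
(no output)
```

View pics/c3.png

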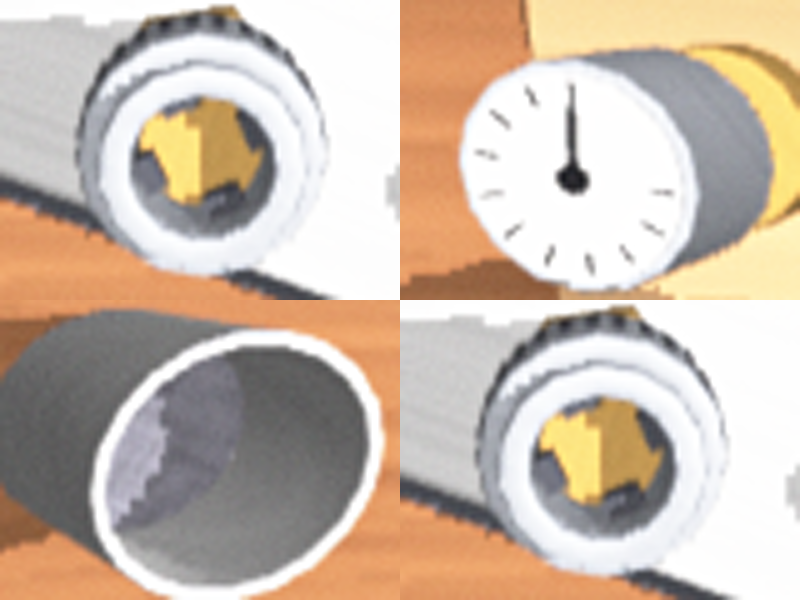

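Run:
```python
from h import *
c=cam('wrist');t=cam('top');
for n,a,b,z in[('dial',(105.4,204.6),(211.8,261),91),('mouth',(329.2,227),(309.4,267),120),('pot',(607.2,252.4),(449.4,292),42)]:
    print(n,plane(c,*a,z).round(1),plane(t,*b,z).round(1),two(c,a,t,b))
print(c['s']['eef_pos'])
```

```text
dial [554.2 227.7  91. ] [554.5 230.1  91. ] (array([554.16238415, 230.33668384,  87.61269813]), np.float64(1.291045889671795))
mouth [540.5  21.8 120. ] [542.   22.9 120. ] (array([541.76053948,  22.35612756, 125.21163672]), np.float64(1.1283546527877684))
pot [ 492.8 -288.8   42. ] [ 493.7 -286.    42. ] (array([ 493.86047288, -285.28574223,   45.82912599]), np.float64(0.5067145514163458))
[542.22121387  23.9344457  249.91092871]
```

Call:
drive_tool --deltas '[0,0,0,30,0,0.5,1,0,0,0,65,0,0.5,1,0,0,0,100,0,0.5,1,0,0,0,130,0,0.5,1,0,0,0,155,0,0.5,1,0,0,0,168,0,0.5,1,0,0,0,174,0,0.5,1,0,0,0,174,0,0.5,-1,0,0,0,174,0,0.5,-1,0,0,0,174,0,0.5,-1]'

```text
time: 2.82
eef_pos: [542.9, 22.4, 77.9]
eef_rot: [168.4, 89.8, -11.6]
ft_force: [1.0, -0.9, -1.1]
finger_gap: 51.7
```

Call:
drive_tool --deltas '[0,0,0,0,0,0,-1,0,0,0,0,0,0,-1,0,0,0,0,0,0,-1,0,0,0,0,0,0,-1,0,0,0,0,0,0,-1]'

```text
time: 3.23
eef_pos: [542.8, 24.2, 78.0]
eef_rot: [-152.8, 89.8, 27.2]
ft_force: [-0.1, 4.7, 1.8]
finger_gap: 42.0
```

Run:
```python
from h import *
c=cam('wrist'); cv2.imwrite('pics/w2.png',c['image']); s=c['s']
print(s['eef_pos'],s['ft_force'],s['finger_gap'],s['time'],toolT(s).round(4)[:3,:3])
```

```text
[542.82942924  24.23920845  77.98459483] [-0.0597015   4.73314658  1.79372807] 41.99182043543418 3.2333 [[ 2.9e-03 -5.0e-04 -1.0e+00]
 [ 1.5e-03 -1.0e+00  5.0e-04]
 [-1.0e+00 -1.5e-03 -2.9e-03]]
```

View pics/w2.png

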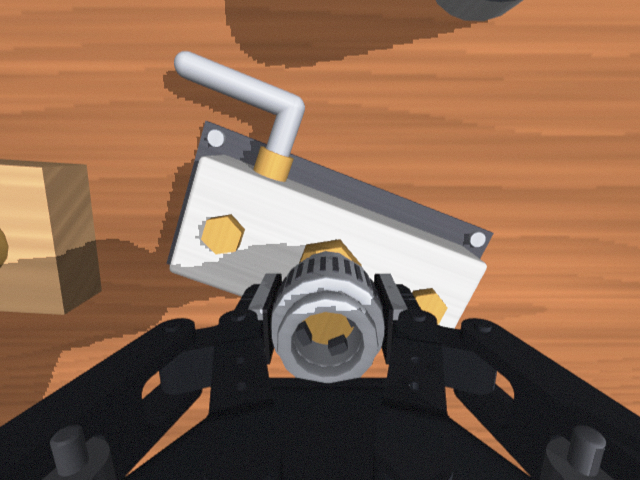

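Run:
```python
from h import *
t=cv2.imread('pics/w2.png')
cv2.imwrite('pics/c4.png',cv2.resize(t[250:400,230:430],(800,600),interpolation=cv2.INTER_CUBIC))
```

```text
(no output)
```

View pics/c4.png

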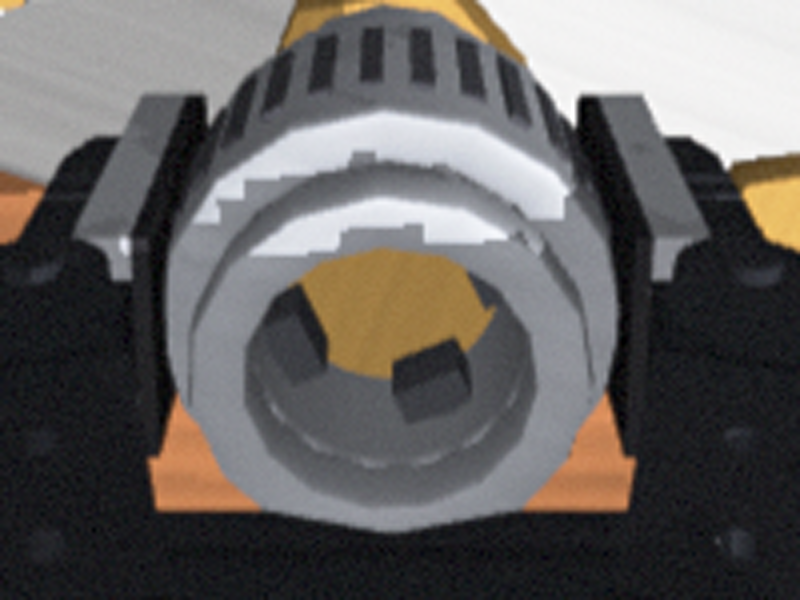

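Run:
```python
from h import *
c=cam('wrist'); s=c['s']; print(s['eef_pos'],s['ft_force'],plane(c,327.6,342.5,120),plane(c,327.6,344,120))
```

```text
[542.86138386  24.24516569  78.01733335] [-0.54322752  5.77269178  2.03364807] [542.15058062  23.62988651 120.        ] [541.56343805  23.63018138 120.        ]
```

Call:
drive_tool --deltas '[0,0,0,3,0,0,-1,0,0,0,6,0,0,-1,0,0,0,9,0,0,-1,0,0,0,12,0,0,-1,0,0,0,14,0,0,-1,0,0,0,15,0,0,-1,0,0,0,15,0,0,-1]'

```text
time: 3.92
eef_pos: [542.9, 24.2, 63.9]
eef_rot: [-152.2, 89.8, 27.8]
ft_force: [-3.2, 5.7, 10.4]
finger_gap: 41.9
```

Call:
drive_tool --deltas '[0,0,0,1,0,0,-1,0,0,0,2,0,0,-1,0,0,0,3,0,0,-1,0,0,0,3,0,0,-1]'

```text
time: 4.25
eef_pos: [543.0, 24.2, 63.6]
eef_rot: [-155.6, 89.9, 24.4]
ft_force: [-15.8, 6.5, 35.3]
finger_gap: 42.3
```

Run:
```python
from h import *
c=cam('wrist'); s=c['s']; print(s['eef_pos'],s['ft_force'])
cv2.imwrite('pics/c5.png',cv2.resize(c['image'][250:400,230:430],(800,600),interpolation=cv2.INTER_CUBIC))
```

```text
[542.98380156  24.2314495   63.58301872] [-15.81444121   6.54461483  35.33812882]
```

View pics/c5.png

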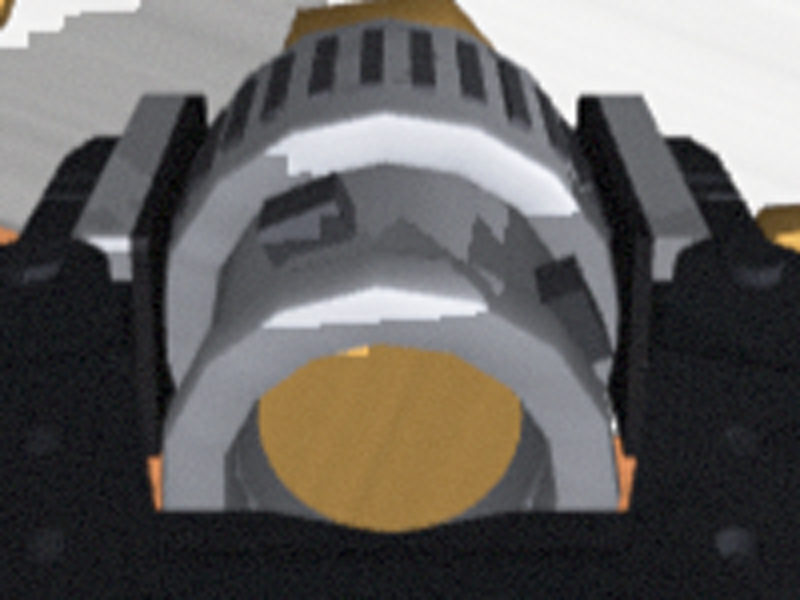

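Call:
drive_tool --deltas '[0,0,0,-2,0,0,-1,0,0,0,-2,0,0,1,0,0,0,-2,0,0,1,0,0,0,-2,0,0,1,0,0,0,-2,0,0,1,0,0,0,-2,0,0,1,0,0,0,-30,0,0,1,0,0,0,-60,0,0,1,0,0,0,-100,0,0,1,0,0,0,-135,0,0,1]'

```text
time: 5.13
eef_pos: [541.4, 23.1, 194.6]
eef_rot: [-7.0, 89.9, 173.0]
ft_force: [1.5, 0.2, 0.3]
finger_gap: 85.3
```

Call:
drive_tool --deltas '[0,0,0,-50,0,0,1,0,0,0,-50,0,0,1,0,0,0,-50,0,0,1,0,0,0,-50,0,0,1]'

```text
time: 5.47
eef_pos: [541.8, 23.1, 243.2]
eef_rot: [167.2, 90.0, -12.8]
ft_force: [-0.9, 0.4, -0.3]
finger_gap: 85.0
```

Run:
```python
from h import *
c=cam('wrist'); s=c['s']; print(s['eef_pos'],s['ft_force'],s['finger_gap'],s['time'])
cv2.imwrite('pics/w3.png',c['image'])
cv2.imwrite('pics/c6.png',cv2.resize(c['image'][170:290,250:410],(800,600),interpolation=cv2.INTER_CUBIC))
```

```text
[541.81212924  23.05753783 243.17648066] [-0.8687164   0.35342988 -0.27587235] 85.02500377736888 5.4667
```

View pics/c6.png

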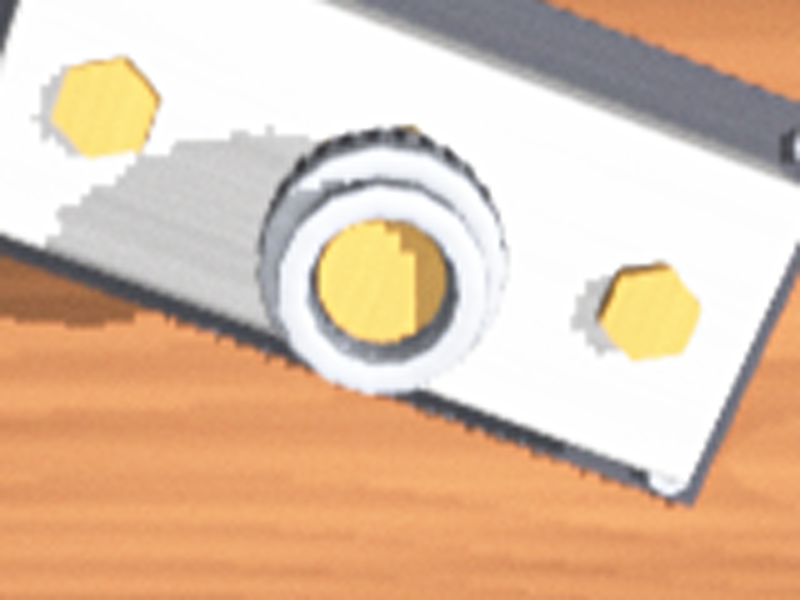

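Run:
```python
from h import *
c=cam('wrist'); s=c['s']; print(s['eef_pos'],plane(c,326.4,227.2,120))
```

```text
[540.99481681  23.2158252  241.78175159] [540.95301313  23.4699633  120.        ]
```

Call:
drive_tool --deltas '[0,0,0,0,-35,-2,1,0,0,0,0,-70,-4,1,0,0,0,0,-105,-6,1,0,0,0,0,-140,-8,1,0,0,0,0,-175,-10,1,0,0,0,0,-200,-12,1,0,0,0,0,-206,-12,1,0,0,0,0,-206,-12,1,0,0,0,0,-206,-12,1]'

```text
time: 6.32
eef_pos: [552.9, 228.7, 241.4]
eef_rot: [21.2, 89.8, -158.8]
ft_force: [0.2, -0.6, -0.0]
finger_gap: 85.3
```

Run:
```python
from h import *
c=cam('wrist'); s=c['s']; print(s['eef_pos'],s['finger_gap'],s['time'],toolT(s).round(4)[:3,:3])
cv2.imwrite('pics/w4.png',c['image'])
cv2.imwrite('pics/c7.png',cv2.resize(c['image'][170:290,250:410],(800,600),interpolation=cv2.INTER_CUBIC))
```

```text
[552.92967131 228.66563883 241.39262256] 85.31445108542535 6.3167 [[-3.1e-03  7.0e-04 -1.0e+00]
 [-1.2e-03 -1.0e+00 -7.0e-04]
 [-1.0e+00  1.2e-03  3.1e-03]]
```

View pics/c7.png

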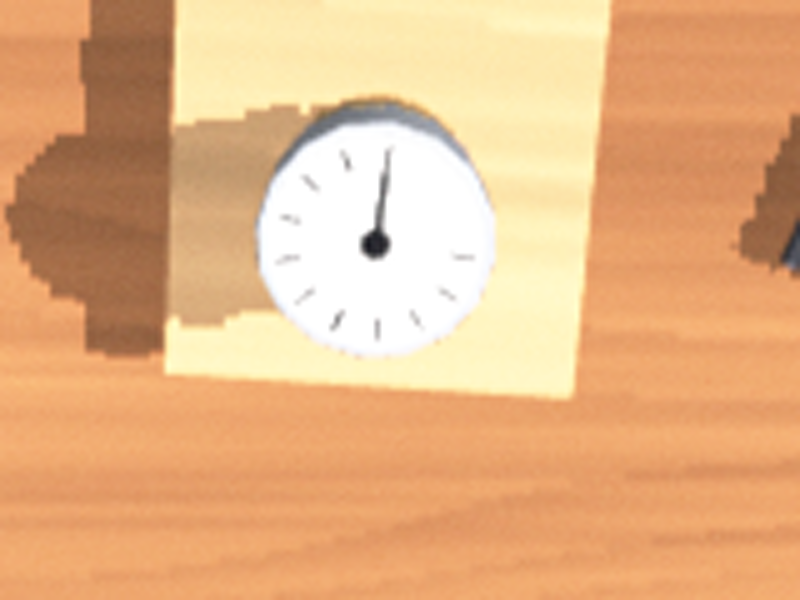

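Run:
```python
from h import *
c=cam('wrist'); s=c['s']; print(s['eef_pos'],plane(c,324.8,217.6,91))
```

```text
[553.24556969 228.07024647 241.8832315 ] [554.93171031 229.62932674  91.        ]
```

Call:
drive_tool --deltas '[0,0,0,35,-2,-1.7,1,0,0,0,75,-2,-1.7,1,0,0,0,112,-2,-1.7,1,0,0,0,145,-2,-1.7,1,0,0,0,170,-2,-1.7,1,0,0,0,182,-2,-1.7,1,0,0,0,187,-2,-1.7,1,0,0,0,187,-2,-1.7,-1,0,0,0,187,-2,-1.7,-1,0,0,0,187,-2,-1.7,-1]'

```text
time: 7.25
eef_pos: [557.2, 231.3, 58.5]
eef_rot: [-169.4, 89.8, 10.6]
ft_force: [-0.4, 0.2, 0.8]
finger_gap: 51.3
```

Call:
drive_tool --deltas '[0,0,0,0,0,0,-1,0,0,0,0,0,0,-1,0,0,0,0,0,0,-1,0,0,0,0,0,0,-1,0,0,0,0,0,0,-1]'

```text
time: 7.67
eef_pos: [557.2, 231.3, 58.8]
eef_rot: [-174.6, 89.8, 5.4]
ft_force: [-1.0, -2.1, 6.4]
finger_gap: 42.9
```

Run:
```python
from h import *
c=cam('wrist'); s=c['s']; print(s['eef_pos'],s['ft_force'],s['finger_gap'],s['time'],toolT(s).round(4)[:3,:3])
cv2.imwrite('pics/w5.png',c['image'])
```

```text
[557.17382325 231.32917024  58.77131144] [-1.02281996 -2.11303763  6.36820603] 42.874987251008164 7.6667 [[ 4.e-03  2.e-04 -1.e+00]
 [ 4.e-04 -1.e+00 -2.e-04]
 [-1.e+00 -4.e-04 -4.e-03]]
```

View pics/w5.png

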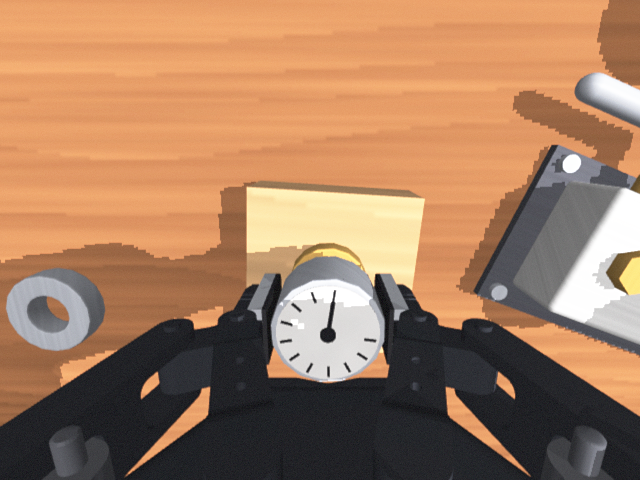

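Call:
drive_tool --deltas '[0,0,0,-5,0,0,-1,0,0,0,-15,0,0,-1,0,0,0,-35,0,0,-1,0,0,0,-65,0,0,-1,0,0,0,-100,0,0,-1,0,0,0,-135,0,0,-1,0,0,0,-160,0,0,-1,0,0,0,-172,0,0,-1,0,0,0,-172,0,0,-1]'

```text
time: 8.47
eef_pos: [557.2, 231.7, 232.5]
eef_rot: [-167.6, 89.6, 12.4]
ft_force: [-0.7, 0.1, -2.3]
finger_gap: 42.6
```

Run:
```python
from h import *
c=cam('wrist'); s=c['s']; print(s['eef_pos'],s['ft_force'],s['finger_gap'],s['time'])
cv2.imwrite('pics/w6.png',c['image'])
print('dial off',plane(c,328,331.5,s['eef_pos'][2]+32.2)-s['eef_pos'])
```

```text
[557.20621902 231.696389   232.50915576] [-0.69954235  0.13201501 -2.33835534] 42.592932036908046 8.4667
dial off [-2.49714757 -0.76514069 32.2       ]
```

View pics/w6.png

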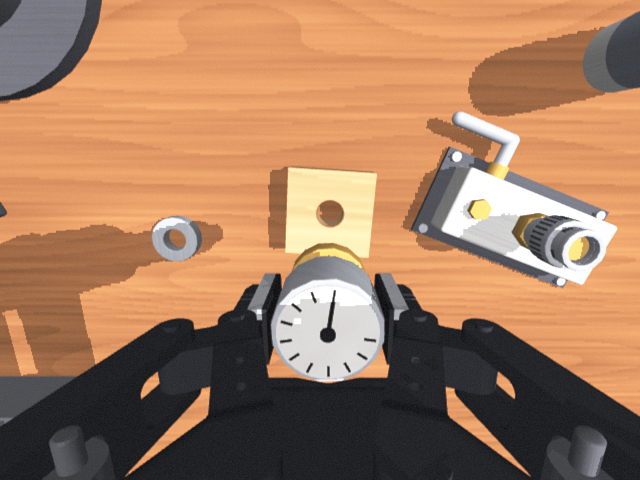

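Call:
drive_tool --deltas '[0,0,0,0,25,3,-1,0,0,0,0,60,7,-1,0,0,0,0,98,12,-1,0,0,0,0,137,16,-1,0,0,0,0,176,21,-1,0,0,0,0,215,25,-1,0,0,0,0,254,30,-1,0,0,0,0,293,34,-1,0,0,0,0,332,39,-1,0,0,0,0,371,44,-1]'

```text
time: 9.35
eef_pos: [509.4, -140.8, 225.3]
eef_rot: [-29.7, 89.7, 150.3]
ft_force: [1.1, -0.5, -3.0]
finger_gap: 42.4
```

Call:
drive_tool --deltas '[0,0,0,0,39,5,-1,0,0,0,0,75,9,-1,0,0,0,0,110,13,-1,0,0,0,0,135,16,-1,0,0,0,0,147,17,-1,0,0,0,0,147,17,-1,0,0,0,0,147,17,-1,0,0,0,0,147,17,-1]'

```text
time: 10.02
eef_pos: [494.1, -285.1, 226.8]
eef_rot: [-53.2, 89.8, 126.9]
ft_force: [0.0, 0.6, -2.0]
finger_gap: 42.5
```

Run:
```python
from h import *
c=cam('wrist'); s=c['s']; print(s['eef_pos'],s['ft_force'],s['finger_gap'],s['time'],toolT(s).round(4)[:3,:3])
cv2.imwrite('pics/w7.png',c['image'])
```

```text
[ 494.08927512 -285.10267165  226.76630058] [ 0.02121303  0.62555543 -1.98303162] 42.49026108075249 10.0167 [[-1.9e-03  7.0e-04 -1.0e+00]
 [ 2.5e-03 -1.0e+00 -7.0e-04]
 [-1.0e+00 -2.5e-03  1.9e-03]]
```

View pics/w7.png

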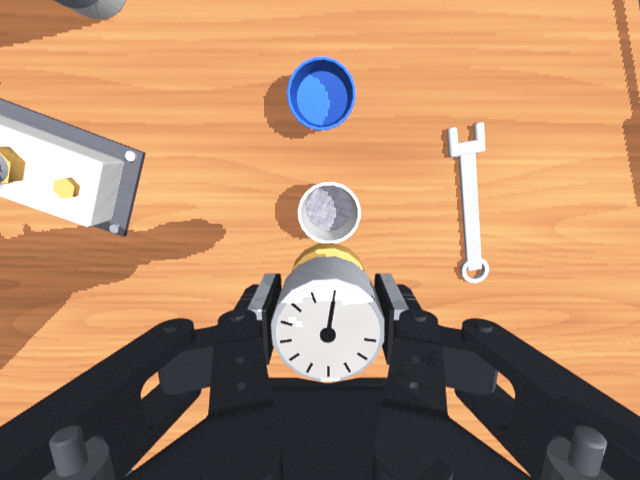

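Run:
```python
from h import *
c=cam('wrist'); s=c['s']; print(s['eef_pos'],plane(c,329.5,213,42), plane(c,328,331.5,s['eef_pos'][2]+32.2))
```

```text
[ 494.35848483 -285.02630679  227.26490355] [ 493.51627426 -287.47274489   42.        ] [ 492.11038814 -285.80353712  259.46490355]
```

Call:
drive_tool --deltas '[0,0,0,20,1.7,-1.4,-1,0,0,0,50,1.7,-1.4,-1,0,0,0,80,1.7,-1.4,-1,0,0,0,107,1.7,-1.4,-1,0,0,0,127,1.7,-1.4,-1,0,0,0,140,1.7,-1.4,-1,0,0,0,148,1.7,-1.4,-1,0,0,0,151,1.7,-1.4,-1,0,0,0,151,1.7,-1.4,-1,0,0,0,151,1.7,-1.4,-1]'

```text
time: 10.95
eef_pos: [496.7, -289.0, 78.6]
eef_rot: [138.4, 89.9, -41.6]
ft_force: [0.6, 0.2, -2.8]
finger_gap: 42.7
```

Run:
```python
from h import *
c=cam('wrist'); s=c['s']; print(s['eef_pos'],s['ft_force'],s['finger_gap'],s['time'])
cv2.imwrite('pics/w8.png',c['image'])
```

```text
[ 496.74680819 -289.02610844   78.59580207] [ 0.62974102  0.22423809 -2.83475858] 42.71118376074104 10.95
```

View pics/w8.png

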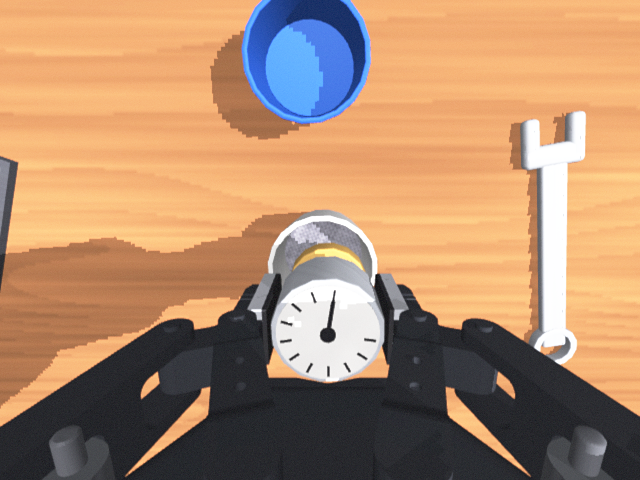

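Call:
drive_tool --deltas '[0,0,0,3,-2,0,-1,0,0,0,6,-2,0,-1,0,0,0,6,-2,0,-1,0,0,0,6,-2,0,-1,0,0,0,6,-2,0,-1]'

```text
time: 11.42
eef_pos: [495.9, -286.6, 71.3]
eef_rot: [140.0, 90.0, -40.0]
ft_force: [0.7, 0.5, -2.9]
finger_gap: 42.1
```

Run:
```python
from h import *
c=cam('scene'); s=c['s']; print(s['eef_pos'],s['ft_force'],s['finger_gap'],s['time'])
cv2.imwrite('pics/s9.png',cv2.resize(c['image'][170:290,110:270],(800,600),interpolation=cv2.INTER_CUBIC))
```

```text
[ 495.854875   -286.57235744   71.34277964] [ 0.69377765  0.49079506 -2.90161671] 42.078368870721924 11.4167
```

View pics/s9.png

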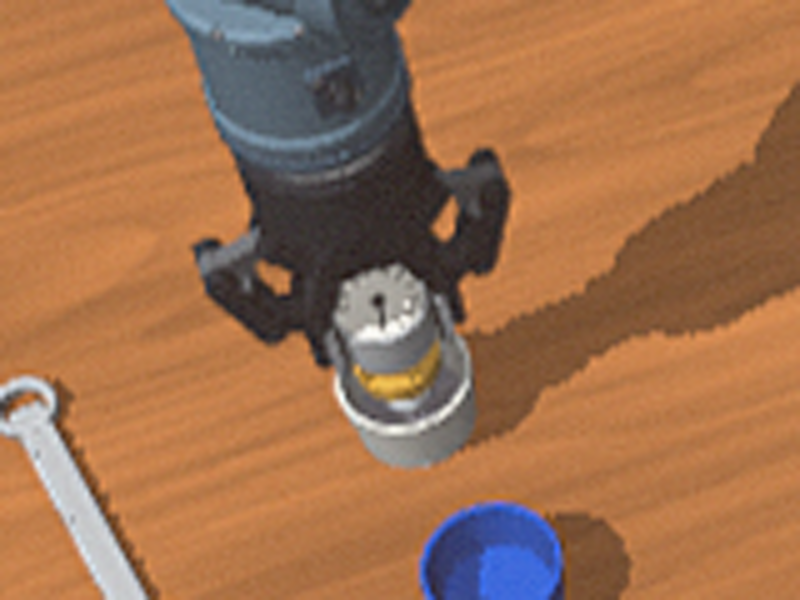

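Call:
drive_tool --deltas '[0,0,0,-10,0,0,-1,0,0,0,-30,0,0,-1,0,0,0,-60,0,0,-1,0,0,0,-95,0,0,-1,0,0,0,-130,-10,-1,-1,0,0,0,-155,-35,-5,-1,0,0,0,-160,-72,-11,-1,0,0,0,-160,-110,-17,-1,0,0,0,-160,-149,-23,-1,0,0,0,-160,-188,-29,-1]'

```text
time: 12.3
eef_pos: [524.9, -97.1, 232.7]
eef_rot: [159.1, 89.9, -21.0]
ft_force: [0.1, -0.1, -3.0]
finger_gap: 42.5
```

Call:
drive_tool --deltas '[0,0,0,0,-39,-6,-1,0,0,0,0,-75,-12,-1,0,0,0,0,-102,-15,-1,0,0,0,0,-117,-18,-1,0,0,0,0,-122,-19,-1,0,0,0,0,-122,-19,-1,0,0,0,0,-122,-19,-1,0,0,0,0,-122,-19,-1]'

```text
time: 12.97
eef_pos: [543.8, 22.3, 231.5]
eef_rot: [104.7, 90.0, -75.3]
ft_force: [-0.2, -0.7, -3.4]
finger_gap: 42.6
```

Run:
```python
from h import *
c=cam('wrist'); s=c['s']; print(s['eef_pos'],s['ft_force'],s['finger_gap'],s['time'],toolT(s).round(4)[:3,:3])
cv2.imwrite('pics/w10.png',c['image'])
```

```text
[543.83000646  22.34556985 231.54088212] [-0.21794568 -0.69861315 -3.40683261] 42.63117727157636 12.9667 [[ 1.0e-04 -1.1e-03 -1.0e+00]
 [-5.0e-04 -1.0e+00  1.1e-03]
 [-1.0e+00  5.0e-04 -1.0e-04]]
```

View pics/w10.png

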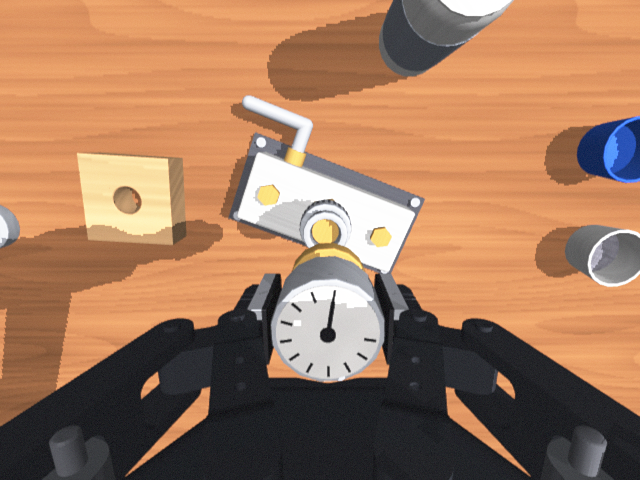

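Run:
```python
from h import *
P=[];Q=[]
for i in range(8):
    c=cam('wrist');P.append(c['s']['eef_pos']);R_=toolT(c['s'])[:3,0];Q.append(R_)
print(np.round(P,2));print(np.mean(P,0),np.mean(Q,0))
cv2.imwrite('pics/c11.png',cv2.resize(c['image'][170:290,250:410],(800,600),interpolation=cv2.INTER_CUBIC))
```

```text
[[543.82  22.21 231.45]
 [543.82  22.25 231.38]
 [543.83  22.33 231.32]
 [543.84  22.46 231.32]
 [543.82  22.62 231.29]
 [543.85  22.8  231.28]
 [543.85  22.93 231.29]
 [543.85  23.11 231.27]]
[543.8344906   22.5889756  231.32481893] [-5.92704193e-05 -1.17855158e-04 -9.99999982e-01]
```

View pics/c11.png

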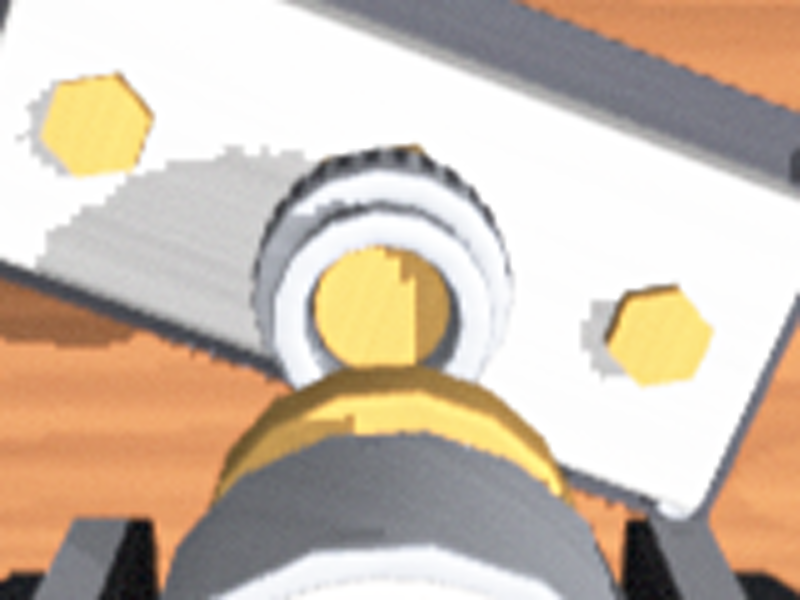

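Run:
```python
from h import *
c=cam('wrist');s=c['s'];print(s['eef_pos'],s['time'])
m=plane(c,326.0,233.2,120); print(m, m-s['eef_pos'], plane(c,328,331.5,s['eef_pos'][2]+32.2)-s['eef_pos'])
```

```text
[543.83928957  23.19692655 231.26177279] 13.4167
[541.722811    23.70789207 120.        ] [  -2.11647858    0.51096553 -111.26177279] [-2.28603301 -0.71603475 32.2       ]
```

Call:
drive_tool --deltas '[0,0,0,15,-1,-0.2,-1,0,0,0,32,-1,-0.2,-1,0,0,0,45,-1,-0.2,-1,0,0,0,52,-1,-0.2,-1,0,0,0,53,-1,-0.2,-1,0,0,0,53,-1,-0.2,-1,0,0,0,53,-1,-0.2,-1,0,0,0,53,-1,-0.2,-1,0,0,0,53,-1,-0.2,-1,0,0,0,53,-1,-0.2,-1]'

```text
time: 14.3
eef_pos: [544.5, 24.4, 179.0]
eef_rot: [170.9, 89.9, -9.0]
ft_force: [-0.8, 0.1, -2.3]
finger_gap: 42.4
```

Run:
```python
from h import *
for i in range(3):
  c=cam('wrist');s=c['s'];print(s['eef_pos'],s['ft_force'],s['time'])
t=cam('top');sc=cam('scene')
w=c['image'][190:340,230:430]
a=sc['image'][165:240,270:370]
cv2.imwrite('pics/c12.png',np.hstack([cv2.resize(w,(400,300)),cv2.resize(a,(400,300),interpolation=cv2.INTER_CUBIC)]))
print(status.read_state()['eef_pos'])
```

```text
[544.4724478   24.39846531 179.00593671] [-0.7837532   0.09347833 -2.32813882] 14.3
[544.37311077  24.42022835 178.84869353] [-0.39556688 -0.79788795 -2.65673396] 14.35
[544.23789375  24.43963297 178.6553857 ] [ 0.61527623 -0.77154    -3.00494274] 14.4
[544.10006852  24.46239876 178.40804886]
```

View pics/c12.png

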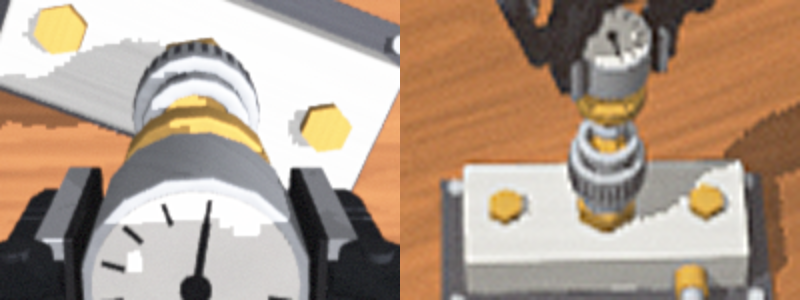

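Call:
drive_tool --deltas '[0,0,0,3,0,0,-1,0,0,0,6,0,0,-1,0,0,0,9,0,0,-1,0,0,0,12,0,0,-1,0,0,0,14,0,0,-1,0,0,0,14,0,0,-1]'

```text
time: 15.05
eef_pos: [543.6, 24.5, 163.5]
eef_rot: [-9.7, 89.9, 170.3]
ft_force: [-0.2, 0.1, -2.6]
finger_gap: 42.8
```

Run:
```python
from h import *
for i in range(2):
  c=cam('wrist');s=c['s'];print(s['eef_pos'],s['ft_force'],s['ft_torque'],s['time'])
```

```text
[543.60352491  24.53547664 163.49983831] [-0.24794342  0.14249523 -2.58531223] [ 0.05098234  0.00321497 -0.00524912] 15.05
[543.8018431   24.49898588 163.82608329] [-0.56780211  0.14507094 -3.67117982] [-0.01050882 -0.06068859 -0.05102927] 15.1
```

Call:
drive_tool --deltas '[0,0,0,2,0,0,-1,0,0,0,4,0,0,-1,0,0,0,6,0,0,-1,0,0,0,8,0,0,-1,0,0,0,10,0,0,-1,0,0,0,12,0,0,-1,0,0,0,12,0,0,-1]'

```text
time: 15.73
eef_pos: [544.1, 24.5, 151.9]
eef_rot: [-139.4, 90.0, 40.6]
ft_force: [0.5, -0.3, -0.2]
finger_gap: 42.2
```

Call:
drive_tool --deltas '[0,0,0,2,0,0,-1,0,0,0,4,0,0,-1,0,0,0,6,0,0,-1,0,0,0,7,0,0,-1,0,0,0,8,0,0,-1,0,0,0,8,0,0,-1]'

```text
time: 16.23
eef_pos: [543.9, 24.4, 143.9]
eef_rot: [-8.5, 90.0, 171.5]
ft_force: [0.0, 0.3, -1.2]
finger_gap: 42.7
```

Run:
```python
from h import *
c=cam('wrist');s=c['s'];print(s['eef_pos'],s['ft_force'],s['ft_torque'],s['time'])
sc=cam('scene')
w=c['image'][190:340,230:430]
a=sc['image'][165:240,270:370]
cv2.imwrite('pics/c13.png',np.hstack([cv2.resize(w,(400,300)),cv2.resize(a,(400,300),interpolation=cv2.INTER_CUBIC)]))
```

```text
[543.94882844  24.44654368 143.85853215] [ 0.01936353  0.32846622 -1.17650293] [ 0.13491991 -0.1742663   0.00446596] 16.2333
```

View pics/c13.png

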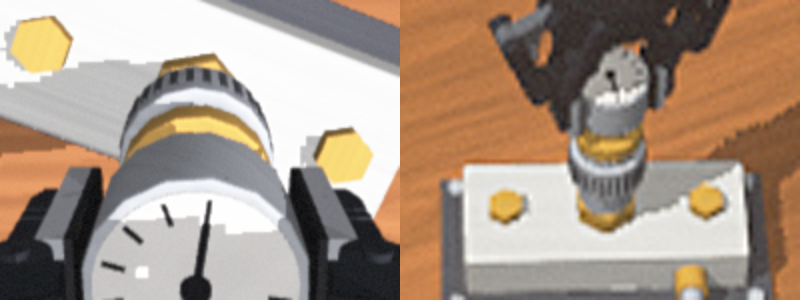

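Call:
drive_tool --deltas '[0,0,0,1,0,0,-1,0,0,0,2,0,0,-1,0,0,0,3,0,0,-1,0,0,0,3,0,0,-1]'

```text
time: 16.67
eef_pos: [544.3, 24.4, 143.7]
eef_rot: [135.8, 90.0, -44.2]
ft_force: [-8.1, 1.9, 17.0]
finger_gap: 43.0
```

Call:
drive_tool --deltas '[0,0,0,1,0,0,-1,0,0,0,1,0,0,-1]'

```text
time: 16.83
eef_pos: [544.4, 24.4, 143.7]
eef_rot: [143.2, 90.0, -36.8]
ft_force: [-11.6, 1.7, 24.4]
finger_gap: 42.7
```

Run:
```python
from h import *
c=cam('wrist');s=c['s'];print(s['eef_pos'],s['ft_force'],s['ft_torque'],s['time'])
sc=cam('scene')
w=c['image'][190:340,230:430]
a=sc['image'][165:240,270:370]
cv2.imwrite('pics/c14.png',np.hstack([cv2.resize(w,(400,300)),cv2.resize(a,(400,300),interpolation=cv2.INTER_CUBIC)]))
```

```text
[544.37742293  24.42944568 143.69577987] [-11.56786989   1.68274261  24.35790918] [0.31693602 1.92706232 0.01208759] 16.8333
```

View pics/c14.png

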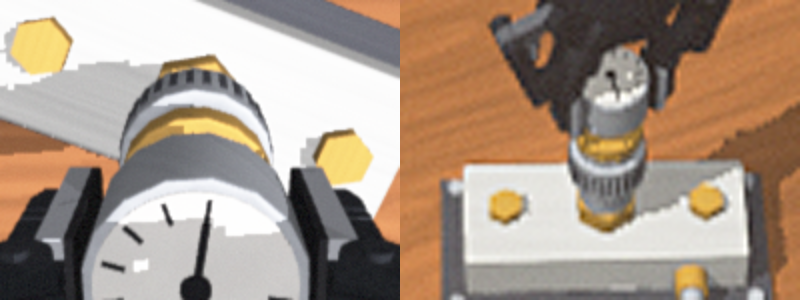

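Run:
```python
from h import *
c=cam('wrist');sc=cam('scene')
for z in (112,104.5,84,76.5):
  w=proj(c,[541.9+22,23.5,z]); wl=proj(c,[541.9,23.5+22,z]); p=proj(sc,[541.9+16,23.5-14,z])
  print(z,'w',w,'crop',(w-[230,190])*2,(wl-[230,190])*2)
cv2.imwrite('pics/c15.png',cv2.resize(c['image'][205:295,270:390],(800,600),interpolation=cv2.INTER_CUBIC))
```

```text
112 w [328.0916676  232.16965127] crop [196.1833352   84.33930254] [117.78078542 160.15229022]
104.5 w [328.04708719 228.83285198] crop [196.09417439  77.66570397] [120.63775565 150.82736357]
84 w [327.94114547 220.90321891] crop [195.88229094  61.80643783] [127.45413262 128.579244  ]
76.5 w [327.90727638 218.36815086] crop [195.81455276  56.73630171] [129.64135996 121.4403056 ]
```

View pics/c15.png

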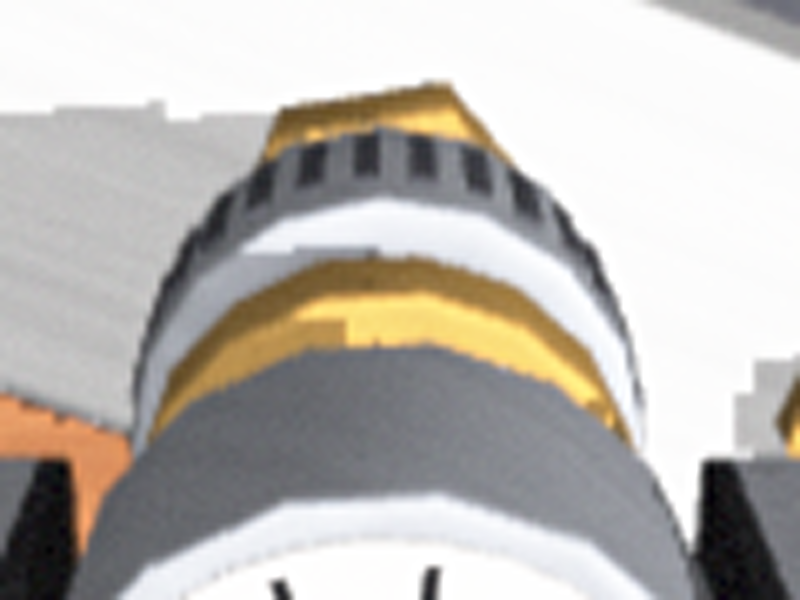

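Run:
```python
from h import *
c=cam('wrist');sc=cam('scene')
print(c['s']['eef_pos'],c['s']['ft_force'])
for n,z,rr in(('shoulder low',120,20),('shoulder up',132,20),('case low',148,22),('case top',176,22)): print(n,proj(c,[541.9+rr,23.5,z]))
# horizontal half widths: sleeve edges
for z in(112,104.5):
  a=np.radians(np.arange(0,360,1)); P=np.array([proj(c,[541.9+22*np.cos(t),23.5+22*np.sin(t),z]) for t in a]); print(z,P[:,0].min(),P[:,0].max())
cv2.imwrite('pics/c16.png',cv2.resize(sc['image'][175:225,287:354],(800,600),interpolation=cv2.INTER_CUBIC))
for z in (120,112,84,104.5,76.5,61): 
  a=np.radians(np.arange(0,360,2)); 
  rr=22 if z<120 else 20
  P=np.array([proj(sc,[541.9+rr*np.cos(t),23.5+rr*np.sin(t),z]) for t in a]); print(z,'scene bottom v',(P[:,1].max()-175)*12, 'u',(P[:,0].min()-287)*12,(P[:,0].max()-287)*12)
```

```text
[544.38409996  24.43381004 143.70432   ] [-11.09160398   1.58650196  24.26095101]
shoulder low [328.14697646 239.77947383]
shoulder up [328.23342505 246.52326186]
case low [328.37486464 252.86789225]
case top [328.70202952 277.31773648]
112 288.8888794426006 367.230317602343
104.5 290.31881609801616 365.7170605454028
120 scene bottom v 377.7222993577086 u 309.14405007125015 518.770937540028
112 scene bottom v 410.50480296804255 u 298.39373941616805 527.8362717438506
84 scene bottom v 493.01272446736516 u 297.48575215867777 522.9911187753592
104.5 scene bottom v 432.8888294872262 u 298.14743298856934 526.5219494974895
76.5 scene bottom v 514.6302567136063 u 297.2478102831244 521.7214178533768
61 scene bottom v 558.6801285205273 u 296.7629012357513 519.1338448139154
```

View pics/c16.png

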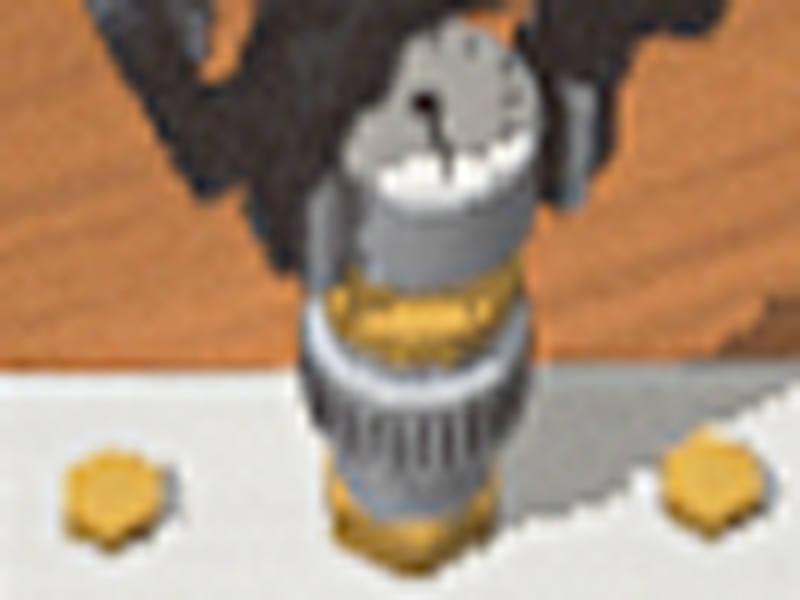

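Run:
```python
import cv2,numpy as np
ims=[cv2.imread(f'pics/c{i}.png')[100:260,540:680] for i in (12,13,14)]
s0=cv2.imread('pics/scene0.png'); a=cv2.resize(s0[165:240,270:370],(400,300),interpolation=cv2.INTER_CUBIC)[100:260,140:280]
o=np.hstack([cv2.resize(x,(200,229*1)) for x in [a]+ims]); o=cv2.resize(o,(800,458)); o=cv2.resize(o,(800,458))
for y in range(0,458,50): cv2.line(o,(0,y),(800,y),(0,0,255),1)
cv2.imwrite('pics/c17.png',o)
```

```text
(no output)
```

View pics/c17.png

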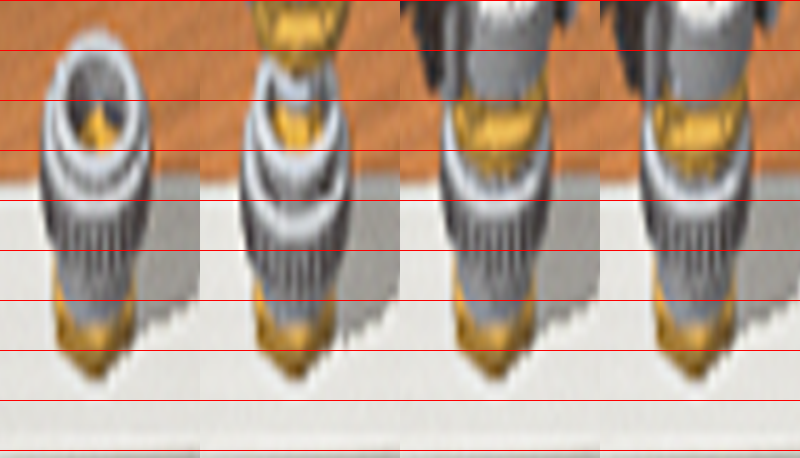

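The sleeve sits exactly where it was at the start (panels 3 and 4 against panel 1), so the plug has locked. I'll relieve the load and release the gauge.

Call:
drive_tool --deltas '[0,0,0,-2,0,0,-1,0,0,0,-4,0,0,-1,0,0,0,-4,0,0,-1,0,0,0,-5,0,0,-1,0,0,0,-5,0,0,-1]'

```text
time: 17.55
eef_pos: [543.9, 24.4, 144.9]
eef_rot: [-9.5, 90.0, 170.5]
ft_force: [0.2, 0.0, -1.2]
finger_gap: 42.9
```

Call:
drive_tool --deltas '[0,0,0,0,0,0,1,0,0,0,0,0,0,1,0,0,0,0,0,0,1,0,0,0,0,0,0,1,0,0,0,0,0,0,1,0,0,0,-10,0,0,1,0,0,0,-40,0,0,1,0,0,0,-75,0,0,1,0,0,0,-100,0,0,1,0,0,0,-100,0,0,1]'

```text
time: 18.38
eef_pos: [547.4, 24.0, 252.7]
eef_rot: [170.4, 89.4, -9.6]
ft_force: [0.4, -0.9, 1.1]
finger_gap: 85.3
```

Run:
```python
from h import *
sc=cam('scene');w=cam('wrist');s=w['s'];print(s['eef_pos'],s['ft_force'],s['finger_gap'],s['time'])
cv2.imwrite('pics/s18.png',sc['image']);cv2.imwrite('pics/w18.png',w['image']);cv2.imwrite('pics/t18.png',cam('top')['image'])
a=[cv2.imread('pics/scene0.png'),sc['image']]
cv2.imwrite('pics/c18.png',np.hstack([cv2.resize(x[165:240,296:346],(400,600),interpolation=cv2.INTER_CUBIC) for x in a]))
```

```text
[546.28265415  24.1459717  249.83576327] [-0.47674853  0.05624744  0.06790895] 85.1347816684617 18.4333
```

View pics/c18.png

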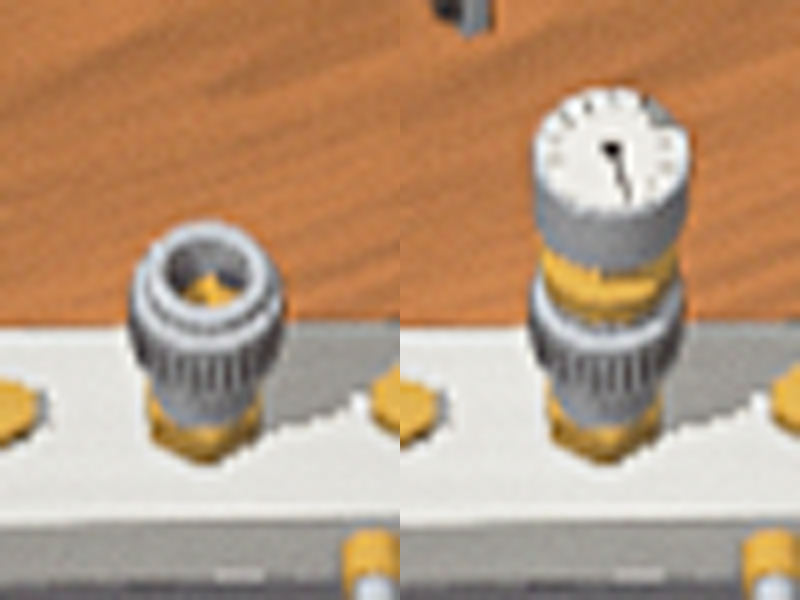

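View pics/s18.png

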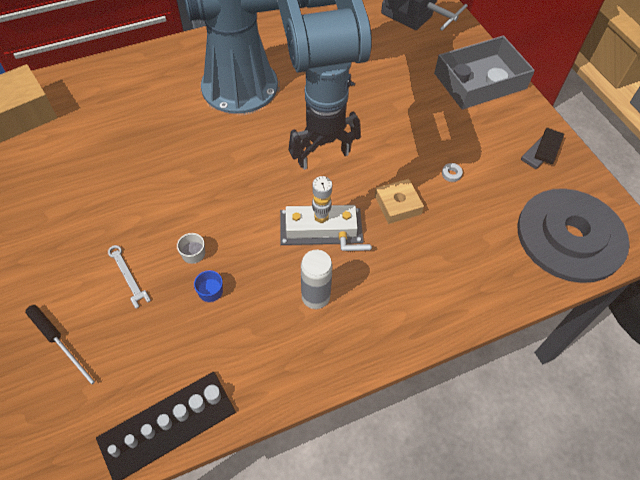

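View pics/w18.png

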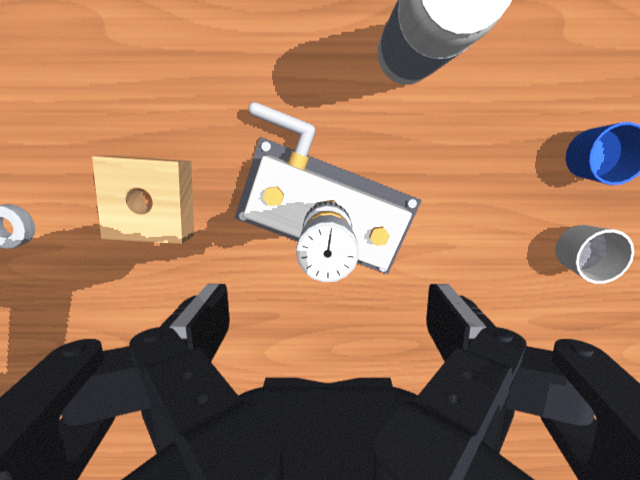

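The gauge stands upright in the coupler at scene pixel (321,190) with the sleeve up. The pot (191,247), blue pot (208,286), can, wrench and bearing are where they began, and the gripper is clear.

Call:
drive_tool --deltas '[0,0,0,0,0,0,1,0,0,0,0,0,0,1,0,0,0,0,0,0,1,0,0,0,0,0,0,1]'

```text
time: 18.87
eef_pos: [543.6, 24.5, 244.4]
eef_rot: [-9.8, 89.9, 170.2]
ft_force: [-0.2, 0.2, 0.1]
finger_gap: 85.5
```

Run:
```python
from rig import job
print(job.hand_in())
```

```text
the job is handed in; nothing more can be done
None
```

The gauge is connected and locked in the coupler, and the job was handed in at about 19 s. I pulled the sleeve to its stop (the force jumped to 35 N) and let go. It stayed latched, with the jaws clear and the valve disc showing. I then dipped the plug about 22 mm below the rim of the grey pot, pressed it home at up to about 24 N, and released the gauge.

**Last checks:**
- The scene view shows the sleeve back at its starting height, and the gauge upright with its shoulder on the coupler head.
- The pot is standing, and the blue pot, can, wrench and bearing look unmoved by eye. The gripper is open and clear, with wrist force near 0 N.

**Unclear or inconsistent:**
- Reading the sleeve's height from the wrist camera alone was inconclusive. Comparing scene pictures from before and after settled it.
- The force while pushing the valve back read lower than the stated 5 N.
- During the 5 mm lift before release the hand rose 1.2 mm. I took that as play or slip, because the wrist force did not rise.

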